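# Load a label roll into the dispenser

## Task

Take the label roll on its spring-loaded spindle from the wooden stand and fit it into the label dispenser: gently press its spring end in against the tall cheek, lower it, and let it spring out so that the stub is fully home in the round cup, the spring end rests in its open pocket, and the roll sits level. Never force the dispenser: press only about as hard as the spring needs. Leave the tin, the carton and the stamp where they are.

Things in the scene. Friction and masses are not known exactly. Their poses are not given: they have to be found in the camera images.
- spindle: white paper label roll, 50 mm diameter, 44 mm wide, about 0.24 kg, on a spindle. Origin on the axis at the roll's middle; x along the axis to the spring end (it may be rolled any way about x). A grey core, 20 mm diameter, reaches 50 mm either side of the origin. 156 mm long overall with the spring out. Grip it across the middle of the roll. It starts on the stand, axis level.
- stub_tip (a point): end of the fixed steel stub (spindle x = -72 mm): 12 mm diameter, its last 4 mm tapering to 8 mm
- core_end (a point): end of the grey core (spindle x = +50 mm), where the spring plunger comes out: 12 mm diameter, round nose 34 mm further out (x = +84 mm) when free. Slippery white nylon nose. It pushes in by up to 22 mm; spring force 3 N at first, plus 0.6 N per mm, so 16 N at its hard stop.
- stand: fixed wooden stand; origin under its centre. The core rests in two open-topped saddles along the stand's y axis (each 8 mm thick, 41 mm either side of the middle), axis 50 mm above the table; saddle walls end 4 mm above the axis. The spindle lifts straight up; beside the roll is free space.
- dispenser: fixed grey base plate, 116 (x) by 260 (y) by 10 mm; origin under its centre, z up; 22 mm high lip along the -x edge. On it an aluminium yoke has two cheeks facing each other along y: low cheek with round cup at -y, tall cheek at +y. The yoke is clamped firmly up to 13 mm either way along y from the nominal points given; where is NOT measured. Over 30 N on the dispenser is forcing it.
- cup_mouth (a point): NOMINAL centre of the cup's mouth (true one up to 13 mm off along dispenser y), at dispenser x = 0, y = -71, z = 52 mm. Blind cup facing +y: bore 15 mm, flaring to 20 mm at the mouth, 9 mm deep, 27 mm outside; cheek top at z = 64 mm. With the axis at z = 76 mm the stub passes above it; lowered there with the roll's middle at y = -31 mm, all is clear. Seated, the axis is at z = 50.5 to 52 mm.
- tall_face (a point): NOMINAL point of the tall cheek's inner face (same offset as the cup) at y = +70, z = 52 mm. Flat, 54 mm wide, top at z = 90 mm. An open-topped pocket stands 8 mm out of it: 16 mm wide, floor at z = 44.5, flared top ends at z = 67 mm. Exactly 141 mm from cup mouth to face, 150 from cup bottom: the plunger must be in over 15 mm (12 N) to pass the mouth; seated it is in 6 mm.
- tin: round metal tin with a brown label, 68 mm diameter, 105 mm high, origin under its centre; leave alone
- carton: brown carton 60 x 100 x 80 mm, origin under its centre; leave alone
- stamp: wooden hand stamp, 40 mm diameter, 70 mm high, origin under its centre; leave alone

How it is judged:
By the outcome, as a careful person would: the job done as asked, in the order asked, and still so for the second after the job is handed in, with the robot touching nothing.
It also fails if it takes over 64 s, if anything falls off the work surface, if the arm or the gripper's body presses on something with over 40 N, if the wrist force passes 120 N, or if a joint passes its speed limit or range.

## Robot

A 7-joint arm with a two-finger parallel gripper is mounted at the origin on the work surface. World frame = base frame: x ahead of the robot, y to its left, z up, the work surface at z = 0. Lengths are in m, angles in rad, forces in N, time in s.
With the tool pointing down it reaches from about 0.4 to 0.925 m from the base axis. Payload 5.6 kg.
Tool frame: the origin (TCP) lies midway between the tips of the shut fingers; the grasp point (between the pads) lies 19 mm behind it; z points along the fingers, y is the line along which they close (so a half turn about z gives the same grasp; the last joint's range is limited). The gripper opens to 85 mm and grips with 20 to 120 N. Pads are 22 mm wide; open, the fingers measure 114 mm over their backs; the gripper's body (76 mm by 85 mm) begins 54 mm behind the grasp point. The pads swing forward as they close: fully open they stand 13 mm farther back than shut.
Start: joints at [-1.383, 0.468, -0.012, 1.603, 0.006, 1.071, -0.056], TCP at [0.149, 0.633, 0.231] pointing down, gripper open.
Joint ranges: [-2.53, 2.53], [-0.31, 2.02], [-1.57, 1.55], [0.28, 2.44], [-1.29, 4.43], [0.15, 1.84], [-2.92, 2.92]. Speed limits (rad/s): [2.57, 2.57, 3.14, 3.14, 3.14, 3.14, 3.14].

## Interface

Orientations are given as [roll, pitch, yaw] about the fixed x, y, z axes, in that order (R = Rz(yaw) Ry(pitch) Rx(roll)).
In Python, from station import monitor, snapshot, camera_info, robot gives the robot as it stands. The module is installed in compiled form; this text tells all that it offers.
- The arm moves only by the shell command python3 -m crank 'ROWS'. ROWS is JSON, a list of rows, each an object of numbers: "tx", "ty", "tz": the shift along the tool's x, y, z in m; "turn": the turn about the tool's z in rad; "jaw": the finger opening in m, from 0 to 0.0854. A call has 1 to 20 rows; each row is the pose to reach, as a shift and turn from the pose commanded when the call began, along the tool's axes at that moment; what a row does not reach only later rows make up. A row lasts 1/8 s, in which the tool goes at most 62.5 mm and 10.7 degrees, less where a joint would pass 70% of its speed; a pose out of reach is approached as far as the arm can. A call with a gripper value outside its range is refused whole. The fingers move at their own pace and stop on an object; the grip force is fixed at half the most. Time passes only in rows, so rows that repeat a pose let the fingers close. It gives the time, the measured TCP pose, the force, the opening and the grip force at its end, in the units of the state.
- monitor.sense(): the state, without advancing time (a new reading comes with each control period).
- snapshot(name): name is "scene" or "top"; returns (picture, depth): 400x640x3 uint8, red, green, blue; 400x640 float32, m along the optical axis (not along the pixel's ray), 0 where there is no reading.
- camera_info(name): a dict with "fx", "fy", "cx", "cy" (pixels), "R" (3x3) and "t" (3): a world point X has camera coordinates R X + t. Camera axes: x right, y down, z forward; pixel columns grow to the right and rows downward; lengths in m; the calibration is good to about 2 mm. A picture is of the moment at which its call begins. camera_info takes no time and is no camera call.
- robot.sign_off(): hands the job in; it is judged then, once.
The state is a dict: "time": time; "q": joint angles; "dq": joint speeds; "effort": joint torques, N m; "tcp_pos": TCP position; "tcp_rot": TCP orientation; "wrist_force": force on the tool from outside, world axes, zero at the start; "moment": the same for the moment, N m; "opening": finger opening in m; "grasp_force": force on a finger pad.
Only numpy, scipy, OpenCV 4.12 (cv2) and the standard library are available. Lean on these libraries where they do the work, as an engineer would, in place of code of your own. Each camera call takes 0.05 s, during which the arm holds its last target. There are 200 camera calls.

## Working session

There is one attempt and no reset: what is moved stays moved. The work goes in short steps, Python scripts to look and compute and a shell command to move; the robot and the scene stay as the last step left them, time stands still between calls to the robot, and variables do not carry over. Pictures are saved under pics/ and viewed, at most 10 in all, crops included, and the job is handed in when it is done.

```bash
mkdir -p pics
python3 - <<'E'
from station import monitor, snapshot, camera_info
import cv2, numpy as np
s=monitor.sense()
for k,v in s.items(): print(k,np.round(v,4).tolist())
for n in("scene","top"):
    p,d=snapshot(n); cv2.imwrite(f"pics/{n}0.png",p[:,:,::-1]); np.save(f"pics/{n}0.npy",d)
    c=camera_info(n); print(n,{k:np.round(v,3).tolist() for k,v in c.items()})
E
```

```text
time 0.0
q [-1.383, 0.4684, -0.0116, 1.6036, 0.006, 1.0714, -0.0563]
dq [0.0006, -0.0013, 0.0001, -0.0011, 0.0002, 0.0, 0.0001]
effort [-0.0007, -53.2365, 0.0211, -25.1305, 0.0113, 0.0077, -0.0]
tcp_pos [0.1486, 0.6322, 0.2303]
tcp_rot [-3.1398, 0.0001, 2.9108]
wrist_force [-0.1422, -0.4982, -0.5859]
moment [-0.005, -0.0021, -0.0102]
grasp_force 0.0
opening 0.0853
scene {'fx': 392.183, 'fy': 392.183, 'cx': 323.378, 'cy': 203.242, 'R': [[0.88, 0.475, -0.003], [0.342, -0.638, -0.689], [-0.33, 0.605, -0.724]], 't': [-0.564, -0.182, 1.185]}
top {'fx': 490.261, 'fy': 490.261, 'cx': 316.602, 'cy': 201.547, 'R': [[-0.018, -1.0, -0.019], [-0.995, 0.02, -0.101], [0.101, 0.017, -0.995]], 't': [0.002, 0.64, 1.028]}
```

View pics/scene0.png

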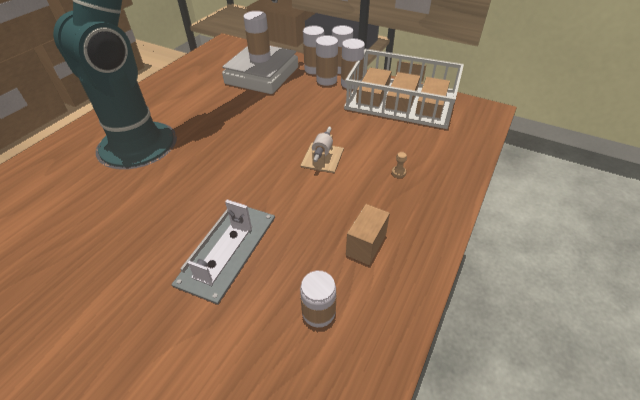

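View pics/top0.png

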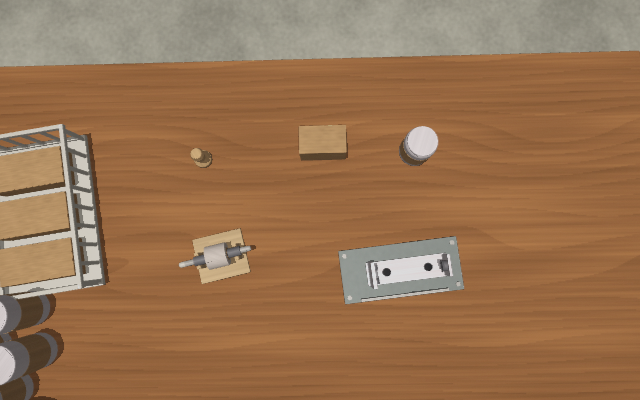

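The scene view shows the dispenser (225,250) with its tall cheek (238,215) at +y, and the spindle on its stand (322,147). In the top view the spindle runs from (180,265) to (255,247) and the dispenser is centred at about (402,269). Next I'll zoom in and measure.

```bash
cat > h.py <<'E'
import numpy as np
from station import camera_info
def cloud(n,d):
    c=camera_info(n); v,u=np.mgrid[0:400,0:640]
    P=np.stack([(u-c["cx"])/c["fx"]*d,(v-c["cy"])/c["fy"]*d,d],-1)
    W=(P-np.array(c["t"]))@np.array(c["R"]); W[d==0]=np.nan
    return W
E
python3 - <<'E'
import cv2,numpy as np
from h import cloud
t=cv2.imread("pics/top0.png"); s=cv2.imread("pics/scene0.png")
def z(i,x,y,w,h): return cv2.resize(i[y:y+h,x:x+w],(400,300),interpolation=cv2.INTER_CUBIC)
cv2.imwrite("pics/z1.png",np.vstack([np.hstack([z(t,170,220,90,67),z(t,335,225,133,100)]),np.hstack([z(s,295,120,60,45),z(s,170,190,133,100)])]))
Wt=cloud("top",np.load("pics/top0.npy")); Ws=cloud("scene",np.load("pics/scene0.npy"))
np.set_printoptions(precision=4,suppress=True)
for nm,W in(("top",Wt),("scene",Ws)):
    P=W.reshape(-1,3)
    # spindle
    m=(abs(P[:,0]-.53)<.12)&(abs(P[:,1]-.2)<.12)&(P[:,2]>.035)&(P[:,2]<.12)
    Q=P[m]; print(nm,"spindle n",m.sum(),Q.min(0),Q.max(0))
    c=Q[:,:2].mean(0); u=np.linalg.svd(Q[:,:2]-c)[2][0]; u*=np.sign(u[1]); a=(Q[:,:2]-c)@u; b=(Q[:,:2]-c)@[-u[1],u[0]]
    print(c,u,np.degrees(np.arctan2(u[1],u[0])),a.min(),a.max())
    for k in np.arange(-.1,.1,.008):
        j=(a>=k)&(a<k+.008)
        if j.any(): print("  %.3f n%d z%.3f b %.4f %.4f"%(k,j.sum(),Q[j,2].max(),b[j].min(),b[j].max()))
    m=(abs(P[:,0]-.5)<.1)&(abs(P[:,1]+.17)<.17)&(P[:,2]>.004)&(P[:,2]<.018)
    Q=P[m].astype(np.float32); print("plate",m.sum(),cv2.minAreaRect(Q[:,:2]),np.median(Q[:,2]))
    print(cv2.boxPoints(cv2.minAreaRect(Q[:,:2])))
E
```

```text
top spindle n 1005 [0.4996 0.1315 0.0352] [0.5559 0.2815 0.0779]
[0.5271 0.2021] [-0.2244  0.9745] 102.96804914241132 -0.07215519433995794 0.08069255090507653
  -0.076 n11 z0.055 b -0.0039 0.0047
  -0.068 n22 z0.058 b -0.0061 0.0057
  -0.060 n20 z0.057 b -0.0054 0.0051
  -0.052 n40 z0.061 b -0.0126 0.0083
  -0.044 n70 z0.062 b -0.0172 0.0166
  -0.036 n36 z0.062 b -0.0102 0.0092
  -0.028 n110 z0.077 b -0.0248 0.0234
  -0.020 n85 z0.077 b -0.0242 0.0241
  -0.012 n91 z0.078 b -0.0248 0.0241
  -0.004 n90 z0.077 b -0.0249 0.0240
  0.004 n92 z0.078 b -0.0248 0.0240
  0.012 n93 z0.076 b -0.0249 0.0239
  0.020 n25 z0.077 b -0.0241 0.0230
  0.028 n39 z0.062 b -0.0101 0.0092
  0.036 n67 z0.061 b -0.0176 0.0162
  0.044 n32 z0.065 b -0.0173 0.0149
  0.052 n22 z0.058 b -0.0067 0.0047
  0.060 n22 z0.058 b -0.0066 0.0050
  0.068 n21 z0.061 b -0.0066 0.0051
  0.076 n17 z0.058 b -0.0062 0.0052Traceback (most recent call last):
  File "<stdin>", line 19, in <module>
cv2.error: OpenCV(4.12.0) /io/opencv/modules/imgproc/src/convhull.cpp:143: error: (-215:Assertion failed) total >= 0 && (depth == CV_32F || depth == CV_32S) in function 'convexHull'
```

View pics/z1.png

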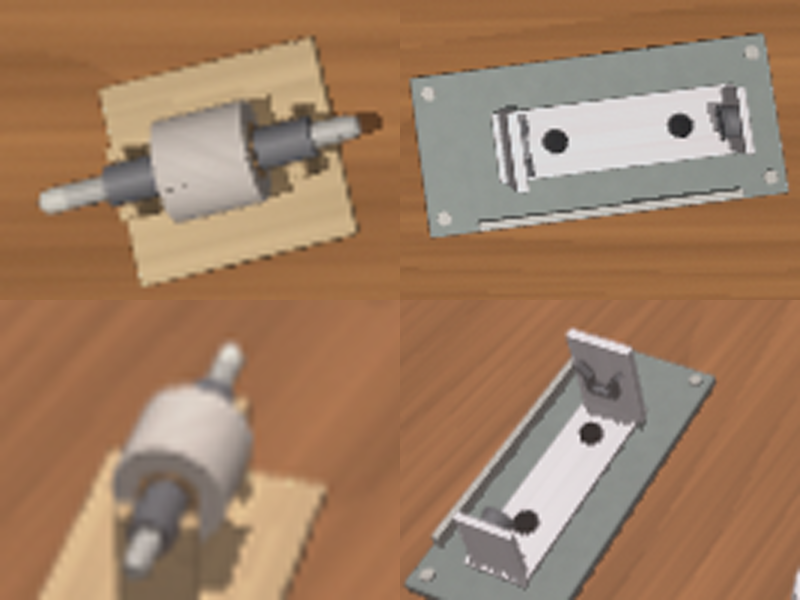

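The crops show the spring end (white nose) at +y (image left). The tall cheek with its pocket is on the left of the dispenser and the cup on the right, so no flip is needed.

Run:
```python
import cv2,numpy as np
from h import cloud
np.set_printoptions(precision=4,suppress=True)
Wt=cloud("top",np.load("pics/top0.npy")); Ws=cloud("scene",np.load("pics/scene0.npy"))
# roll centre from top surface
for nm,W in(("top",Wt),("scene",Ws)):
    P=W.reshape(-1,3); P=P[~np.isnan(P[:,0])]
    m=(abs(P[:,0]-.53)<.06)&(abs(P[:,1]-.2)<.06)&(P[:,2]>.067)&(P[:,2]<.12); Q=P[m]
    u=np.array([-.2244,.9745]);a=Q[:,:2]@u; b=Q[:,:2]@[-u[1],u[0]]; o=(np.percentile(a,1)+np.percentile(a,99))/2
    w=(b.min()+b.max())/2; print(nm,"roll",np.ptp(a),o*u+w*np.array([-u[1],u[0]]),np.percentile(Q[:,2],95))
    tab=P[(abs(P[:,0]-.65)<.03)&(abs(P[:,1]-.05)<.08)]; print(" table z",np.median(tab[:,2]), "near disp",np.median(P[(abs(P[:,0]-.4)<.02)&(abs(P[:,1]+.17)<.08)][:,2]))
    m=(abs(P[:,0]-.5)<.1)&(abs(P[:,1]+.17)<.17)&(P[:,2]>.006)&(P[:,2]<.03); Q=P[m].astype(np.float32)
    r=cv2.minAreaRect(Q[:,:2].copy()); print(" plate",m.sum(),r,np.median(Q[:,2])); bx=cv2.boxPoints(r); print(bx)
    c=np.array(r[0]); e=[bx[1]-bx[0],bx[2]-bx[1]]; e=max(e,key=np.linalg.norm); v=e/np.linalg.norm(e); v=v*np.sign(v[1]); x=np.array([v[1],-v[0]])
    print(" yaw dispenser y axis deg",np.degrees(np.arctan2(v[1],v[0])))
    m=(abs(P[:,0]-.5)<.1)&(abs(P[:,1]+.17)<.17)&(P[:,2]>.03)&(P[:,2]<.12); Q=P[m]; d=Q[:,:2]-c; X=d@x;Y=d@v;Z=Q[:,2]
    for k in np.arange(-.12,.12,.004):
        j=(Y>=k)&(Y<k+.004)
        if j.any(): print("  y%.3f n%d z %.3f-%.3f x %.4f %.4f"%(k,j.sum(),Z[j].min(),Z[j].max(),X[j].min(),X[j].max()))
```

```text
top roll 0.0440141222134749 [0.5278 0.2016] 0.07613081183390955
 table z -0.0002453716943021002 near disp -0.0003469567970148696
 plate 5894 ((0.4938163757324219, -0.1847064346075058), (0.17091889679431915, 0.3003979027271271), 5.100383281707764) 0.011010593
[[ 0.3953 -0.0427]
 [ 0.422  -0.3419]
 [ 0.5923 -0.3267]
 [ 0.5656 -0.0275]]
 yaw dispenser y axis deg 95.10038
  y-0.104 n4 z 0.061-0.065 x -0.0193 0.0073
  y-0.100 n41 z 0.059-0.066 x -0.0233 0.0199
  y-0.096 n82 z 0.030-0.068 x -0.0249 0.0203
  y-0.092 n21 z 0.050-0.065 x -0.0127 0.0084
  y-0.088 n26 z 0.041-0.065 x -0.0140 0.0087
  y-0.084 n22 z 0.038-0.065 x -0.0137 0.0091
  y0.048 n15 z 0.040-0.067 x -0.0236 0.0111
  y0.052 n30 z 0.042-0.067 x -0.0235 0.0135
  y0.056 n21 z 0.087-0.094 x -0.0313 0.0168
  y0.060 n52 z 0.086-0.093 x -0.0312 0.0212
  y0.064 n96 z 0.032-0.093 x -0.0313 0.0214
scene roll 0.04614823266498968 [0.5293 0.2006] 0.07545333676523326
 table z -0.00016013117607368782 near disp -0.00019855837006270356
 plate 4241 ((0.4912220239639282, -0.1900344043970108), (0.11743976175785065, 0.26193028688430786), 6.019428730010986) 0.010945148
[[ 0.4191 -0.0659]
 [ 0.4466 -0.3264]
 [ 0.5634 -0.3141]
 [ 0.5359 -0.0536]]
 yaw dispenser y axis deg 96.019424
  y-0.100 n49 z 0.030-0.064 x -0.0204 0.0207
  y-0.096 n145 z 0.030-0.066 x -0.0232 0.0238
  y-0.092 n25 z 0.037-0.065 x -0.0223 0.0229
  y-0.088 n18 z 0.055-0.064 x -0.0056 0.0106
  y-0.084 n19 z 0.051-0.064 x -0.0073 0.0118
  y-0.080 n17 z 0.045-0.064 x -0.0088 0.0109
  y0.052 n28 z 0.040-0.067 x -0.0152 0.0174
  y0.056 n36 z 0.039-0.067 x -0.0198 0.0169
  y0.060 n218 z 0.032-0.091 x -0.0279 0.0268
  y0.064 n97 z 0.033-0.092 x -0.0281 0.0271
  y0.068 n37 z 0.032-0.091 x -0.0251 0.0268
```

```bash
cat >> h.py <<'E'
C=np.array([.4912,-.1900])
def disp(P,yaw=np.radians(6.02),c=C):
    x=np.array([np.cos(yaw),np.sin(yaw)]); y=np.array([-x[1],x[0]])
    d=P[:,:2]-c; return np.stack([d@x,d@y,P[:,2]],1)
E
python3 - <<'E'
import cv2,numpy as np
from h import *
np.set_printoptions(precision=4,suppress=True)
Wt=cloud("top",np.load("pics/top0.npy")); Ws=cloud("scene",np.load("pics/scene0.npy"))
for nm,W in(("top",Wt),("scene",Ws)):
    m=((W[...,2]>.007)&(W[...,2]<.014)).astype(np.uint8)
    n,l,st,ce=cv2.connectedComponentsWithStats(m)
    D=disp(W.reshape(-1,3)).reshape(W.shape)
    ids=np.unique(l[(np.abs(D[...,0])<.05)&(np.abs(D[...,1])<.12)&(m>0)],return_counts=True); k=ids[0][ids[1].argmax()]
    Q=W[l==k].astype(np.float32)[:,:2].copy(); r=cv2.minAreaRect(Q); print(nm,r)
    P=D.reshape(-1,3)
    f=P[(P[:,1]>.05)&(P[:,1]<.075)&(P[:,2]>.069)&(P[:,2]<.087)&(abs(P[:,0])<.026)]
    if len(f)>20:
        A=np.c_[f[:,0],np.ones(len(f))]; s=np.linalg.lstsq(A,f[:,1],rcond=None)[0]; print(" face n",len(f),"slope,y",s,"med",np.median(f[:,1]),np.percentile(f[:,1],[5,25,75,95]),f[:,0].min(),f[:,0].max())
    g=P[(P[:,1]>.04)&(P[:,1]<.0585)&(P[:,2]>.03)&(P[:,2]<.075)&(abs(P[:,0])<.026)]; print(" pocket",g.min(0),g.max(0))
    g=P[(P[:,1]<-.07)&(P[:,1]>-.093)&(P[:,2]>.03)&(P[:,2]<.075)&(abs(P[:,0])<.03)]; print(" cup",np.percentile(g,2,axis=0),np.percentile(g,98,axis=0), np.sort(g[:,1])[-5:])
    g=P[(P[:,1]<-.07)&(P[:,1]>-.12)&(P[:,2]>.058)&(P[:,2]<.075)&(abs(P[:,0])<.04)]; print(" lowcheek",g.min(0),g.max(0))
    g=P[(P[:,1]<.09)&(P[:,1]>.03)&(P[:,2]>.086)&(P[:,2]<.095)&(abs(P[:,0])<.04)]; print(" tallcheek",g.min(0),g.max(0))
E
```

```text
top ((0.49028825759887695, -0.18896272778511047), (0.11551232635974884, 0.26003238558769226), 6.260861873626709)
 face n 27 slope,y [-0.046   0.0705] med 0.07149521377436294 [0.0657 0.0701 0.0716 0.0718] -0.02459191172522915 0.025632445249878098
 pocket [-0.0196  0.0557  0.0398] [0.0174 0.0585 0.0674]
 cup [-0.0219 -0.0926  0.0356] [ 0.0218 -0.0773  0.0659] [-0.0773 -0.0773 -0.0773 -0.0772 -0.0769]
 lowcheek [-0.0233 -0.0956  0.0581] [ 0.022  -0.0773  0.0679]
 tallcheek [-0.0272  0.0637  0.086 ] [0.0256 0.0716 0.0936]
scene ((0.4912220239639282, -0.1900344043970108), (0.11743976175785065, 0.26193028688430786), 6.019428730010986)
 face n 108 slope,y [0.0291 0.0634] med 0.06324650368699375 [0.062  0.0628 0.0639 0.0651] -0.025764790555307854 0.025771171645575543
 pocket [-0.0198  0.0538  0.039 ] [0.0174 0.0584 0.0674]
 cup [-0.0165 -0.0929  0.0366] [ 0.0229 -0.0775  0.0649] [-0.0781 -0.0778 -0.0775 -0.0774 -0.0771]
 lowcheek [-0.0229 -0.097   0.058 ] [ 0.0229 -0.0775  0.0664]
 tallcheek [-0.0279  0.0614  0.0861] [0.0264 0.071  0.0918]
```

Run:
```python
import numpy as np
from h import *
np.set_printoptions(precision=3,suppress=True)
Ws=cloud("scene",np.load("pics/scene0.npy")).reshape(-1,3);Wt=cloud("top",np.load("pics/top0.npy")).reshape(-1,3)
a=np.array([.1486,.6322]);b=np.array([.5285,.2011]);L=np.linalg.norm(b-a);u=(b-a)/L
for W in(Ws,Wt):
    d=W[:,:2]-a; s=d@u; t=d@[-u[1],u[0]]
    for k in np.arange(0,.6,.06):
        j=(s>k-.03)&(s<k+.03)
        print("%.2f"%k,*["%.3f"%(np.nanmax(W[j&(t>=q)&(t<q+.05),2],initial=-1)) for q in np.arange(-.15,.15,.05)])
from station import monitor
s=monitor.sense();p=np.array(s["tcp_pos"]);yaw=s["tcp_rot"][2]
ex=np.array([np.cos(yaw),np.sin(yaw)]);ey=np.array([np.sin(yaw),-np.cos(yaw)])
d=b-p[:2];print("tx,ty",d@ex,d@ey,"turn",yaw-np.radians(102.97))
```

```text
0.00 0.219 0.217 0.251 0.070 0.151 0.151
0.06 0.220 0.220 0.253 0.146 0.152 0.152
0.12 0.217 0.218 0.070 0.003 0.151 0.152
0.18 0.071 0.070 0.005 0.004 0.152 0.153
0.24 0.003 0.003 0.003 0.005 0.003 0.003
0.30 0.004 0.003 0.003 0.004 0.005 0.108
0.36 0.004 0.003 0.003 0.003 0.004 0.108
0.42 0.003 0.003 0.004 0.004 0.005 0.004
0.48 0.004 0.005 0.007 0.057 0.003 0.003
0.54 0.004 0.007 0.075 0.076 0.010 0.004
0.00 -1.000 -1.000 -1.000 -1.000 -1.000 -1.000
0.06 -1.000 -1.000 -1.000 0.005 0.110 -1.000
0.12 -1.000 -1.000 0.005 0.006 0.152 0.152
0.18 -1.000 0.004 0.005 0.006 0.154 0.153
0.24 0.004 0.005 0.005 0.005 0.006 0.005
0.30 0.005 0.005 0.005 0.004 0.006 0.109
0.36 0.006 0.005 0.007 0.005 0.005 0.110
0.42 0.005 0.007 0.005 0.007 0.006 0.006
0.48 0.005 0.006 0.013 0.058 0.005 0.007
0.54 0.007 0.010 0.078 0.077 0.011 0.006
tx,ty -0.4684223260418687 -0.3327572763411257 turn 1.1135516268676982
```

```bash
python3 -m crank '[{"tz":-0.05},{"tz":-0.1},{"tx":-0.04,"ty":-0.03,"tz":-0.1,"turn":0.1},{"tx":-0.08,"ty":-0.057,"tz":-0.1,"turn":0.2},{"tx":-0.12,"ty":-0.085,"tz":-0.1,"turn":0.3},{"tx":-0.16,"ty":-0.114,"tz":-0.1,"turn":0.4},{"tx":-0.2,"ty":-0.142,"tz":-0.1,"turn":0.5},{"tx":-0.24,"ty":-0.17,"tz":-0.1,"turn":0.6},{"tx":-0.28,"ty":-0.2,"tz":-0.08,"turn":0.7},{"tx":-0.32,"ty":-0.227,"tz":-0.06,"turn":0.8},{"tx":-0.36,"ty":-0.256,"tz":-0.04,"turn":0.9},{"tx":-0.4,"ty":-0.284,"tz":-0.02,"turn":1.0},{"tx":-0.44,"ty":-0.313,"tz":0,"turn":1.1},{"tx":-0.468,"ty":-0.333,"tz":0.02,"turn":1.1135},{"tx":-0.468,"ty":-0.333,"tz":0.04,"turn":1.1135},{"tx":-0.468,"ty":-0.333,"tz":0.06,"turn":1.1135},{"tx":-0.468,"ty":-0.333,"tz":0.06,"turn":1.1135},{"tx":-0.468,"ty":-0.333,"tz":0.06,"turn":1.1135},{"tx":-0.468,"ty":-0.333,"tz":0.06,"turn":1.1135}]'
python3 - <<'E'
from station import monitor
import numpy as np
s=monitor.sense();p=np.array(s["tcp_pos"]);yaw=s["tcp_rot"][2]
ex=np.array([np.cos(yaw),np.sin(yaw)]);ey=np.array([np.sin(yaw),-np.cos(yaw)])
d=np.array([.5285,.2011])-p[:2];print(s["q"],"tx,ty",d@ex,d@ey,"turn",yaw-np.radians(102.97))
E
```

```text
[-1.38296886  0.46827054 -0.01159229  1.60360241  0.00597758  1.07141266
 -0.05626388] tx,ty -0.4684223260418687 -0.3327572763411257 turn 1.1135516268676982$[0]: bad value
```

```bash
python3 -m crank '[{"tx":0,"ty":0,"tz":-0.05,"turn":0,"jaw":0.085},{"tx":0,"ty":0,"tz":-0.1,"turn":0,"jaw":0.085},{"tx":-0.04,"ty":-0.03,"tz":-0.1,"turn":0.1,"jaw":0.085},{"tx":-0.08,"ty":-0.057,"tz":-0.1,"turn":0.2,"jaw":0.085},{"tx":-0.12,"ty":-0.085,"tz":-0.1,"turn":0.3,"jaw":0.085},{"tx":-0.16,"ty":-0.114,"tz":-0.1,"turn":0.4,"jaw":0.085},{"tx":-0.2,"ty":-0.142,"tz":-0.1,"turn":0.5,"jaw":0.085},{"tx":-0.24,"ty":-0.17,"tz":-0.1,"turn":0.6,"jaw":0.085},{"tx":-0.28,"ty":-0.2,"tz":-0.08,"turn":0.7,"jaw":0.085},{"tx":-0.32,"ty":-0.227,"tz":-0.06,"turn":0.8,"jaw":0.085},{"tx":-0.36,"ty":-0.256,"tz":-0.04,"turn":0.9,"jaw":0.085},{"tx":-0.4,"ty":-0.284,"tz":-0.02,"turn":1.0,"jaw":0.085},{"tx":-0.44,"ty":-0.313,"tz":0,"turn":1.1,"jaw":0.085},{"tx":-0.468,"ty":-0.333,"tz":0.02,"turn":1.1135,"jaw":0.085},{"tx":-0.468,"ty":-0.333,"tz":0.04,"turn":1.1135,"jaw":0.085},{"tx":-0.468,"ty":-0.333,"tz":0.06,"turn":1.1135,"jaw":0.085},{"tx":-0.468,"ty":-0.333,"tz":0.06,"turn":1.1135,"jaw":0.085},{"tx":-0.468,"ty":-0.333,"tz":0.06,"turn":1.1135,"jaw":0.085}]'
cat > st.py <<'E'
from station import monitor
import numpy as np,sys
np.set_printoptions(precision=4,suppress=True)
s=monitor.sense();p=np.array(s["tcp_pos"]);yaw=s["tcp_rot"][2]
ex=np.array([np.cos(yaw),np.sin(yaw)]);ey=np.array([np.sin(yaw),-np.cos(yaw)])
g=np.array([float(v) for v in sys.argv[1:3]]);a=float(sys.argv[3])
d=g-p[:2];print("t",s["time"],"q",s["q"],"pos",p,"rot",np.array(s["tcp_rot"]),"F",s["wrist_force"],s["opening"],s["grasp_force"],"\n tx,ty to go",d@ex,d@ey,"turn",yaw-np.radians(a))
E
python3 st.py .5285 .2011 102.97
```

```text
time: 2.35
tcp_pos: [0.5284, 0.2017, 0.1718]
tcp_rot: [3.141, -0.0, 1.797]
wrist_force: [-0.2, -0.2, 0.3]
opening: 0.085
grasp_force: 0.0
t 2.35 q [-0.7432  0.4083  0.4027  1.8887 -0.2026  0.8837 -0.0144] pos [0.5284 0.2017 0.1718] rot [ 3.1409 -0.0001  1.7974] F [-0.1824 -0.1727  0.2564] 0.08496170148930969 0.0 
 tx,ty to go -0.0005940136290376244 -3.2843626211685395e-05 turn 0.0002329729199035402
```

```bash
python3 -m crank '[{"tx":-0.0006,"ty":0,"tz":0.04,"turn":0,"jaw":0.085},{"tx":-0.0006,"ty":0,"tz":0.08,"turn":0,"jaw":0.085},{"tx":-0.0006,"ty":0,"tz":0.11,"turn":0,"jaw":0.085},{"tx":-0.0006,"ty":0,"tz":0.13,"turn":0,"jaw":0.085},{"tx":-0.0006,"ty":0,"tz":0.144,"turn":0,"jaw":0.085},{"tx":-0.0006,"ty":0,"tz":0.144,"turn":0,"jaw":0.085},{"tx":-0.0006,"ty":0,"tz":0.144,"turn":0,"jaw":0.06},{"tx":-0.0006,"ty":0,"tz":0.144,"turn":0,"jaw":0.06},{"tx":-0.0006,"ty":0,"tz":0.144,"turn":0,"jaw":0.056},{"tx":-0.0006,"ty":0,"tz":0.144,"turn":0,"jaw":0.054}]'
python3 - <<'E'
from station import snapshot
import cv2
p,_=snapshot("scene"); q,_=snapshot("top")
import numpy as np
a=cv2.resize(p[90:190,260:393,::-1],(400,300),interpolation=cv2.INTER_CUBIC);b=cv2.resize(q[200:300,150:283,::-1],(400,300),interpolation=cv2.INTER_CUBIC)
cv2.imwrite("pics/g1.png",np.hstack([a,b]))
E
```

```text
time: 3.6
tcp_pos: [0.5284, 0.201, 0.0276]
tcp_rot: [3.141, -0.0, 1.797]
wrist_force: [0.2, -0.4, 0.3]
opening: 0.0539
grasp_force: 0.0
```

View pics/g1.png

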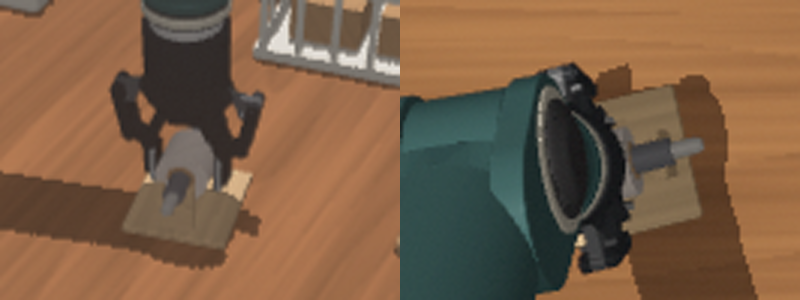

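The picture shows the roll at (180,155) in the left crop, centred between the two fingers with a small gap on each side. I'll close the fingers and lift.

```bash
python3 -m crank '[{"tx":0,"ty":0,"tz":0,"turn":0,"jaw":0.05},{"tx":0,"ty":0,"tz":0,"turn":0,"jaw":0.045},{"tx":0,"ty":0,"tz":0,"turn":0,"jaw":0.04},{"tx":0,"ty":0,"tz":0,"turn":0,"jaw":0.04},{"tx":0,"ty":0,"tz":0,"turn":0,"jaw":0.04}]'
python3 -m crank '[{"tx":0,"ty":0,"tz":-0.01,"turn":0,"jaw":0.04},{"tx":0,"ty":0,"tz":-0.03,"turn":0,"jaw":0.04},{"tx":0,"ty":0,"tz":-0.06,"turn":0,"jaw":0.04},{"tx":0,"ty":0,"tz":-0.09,"turn":0,"jaw":0.04},{"tx":0,"ty":0,"tz":-0.12,"turn":0,"jaw":0.04},{"tx":0,"ty":0,"tz":-0.12,"turn":0,"jaw":0.04}]'
python3 - <<'E'
import numpy as np
from station import snapshot
from h import *
np.set_printoptions(precision=4,suppress=True)
for n in("scene","top"):
    p,d=snapshot(n); P=cloud(n,d).reshape(-1,3)
    m=(abs(P[:,0]-.527)<.05)&(abs(P[:,1]-.2)<.13)&(P[:,2]>.12)&(P[:,2]<.2)
    Q=P[m]; a=Q[:,:2]@[-.2244,.9745]-np.array([.5284,.2010])@[-.2244,.9745]; b=(Q[:,:2]-[.5284,.2010])@[.9745,.2244]
    print(n)
    for k in np.arange(-.08,.096,.008):
        j=(a>=k)&(a<k+.008)&(abs(b)<.03)
        if j.any(): print("  %.3f n%d z %.4f %.4f b %.4f %.4f"%(k,j.sum(),Q[j,2].min(),Q[j,2].max(),b[j].min(),b[j].max()))
    print(a.min(),a.max())
E
```

```text
time: 4.32
tcp_pos: [0.528, 0.2008, 0.0275]
tcp_rot: [-3.141, -0.0, 1.797]
wrist_force: [-2.3, -0.2, 5.2]
opening: 0.049
grasp_force: 61.1
time: 5.08
tcp_pos: [0.5301, 0.2016, 0.1505]
tcp_rot: [3.135, -0.002, 1.797]
wrist_force: [0.1, 0.5, -2.7]
opening: 0.0486
grasp_force: 62.6
scene
  -0.080 n1 z 0.1725 0.1725 b 0.0057 0.0057
  -0.072 n17 z 0.1698 0.1793 b -0.0029 0.0071
  -0.064 n9 z 0.1737 0.1802 b -0.0004 0.0074
  -0.056 n25 z 0.1650 0.1826 b -0.0066 0.0116
  -0.048 n17 z 0.1679 0.1829 b -0.0072 0.0120
  -0.040 n16 z 0.1716 0.1838 b -0.0045 0.0114
  -0.032 n18 z 0.1613 0.1855 b -0.0110 0.0207
  -0.024 n194 z 0.1483 0.1983 b -0.0235 0.0271
  -0.016 n86 z 0.1554 0.1999 b -0.0295 0.0298
  -0.008 n43 z 0.1531 0.1980 b -0.0299 0.0288
  -0.000 n37 z 0.1828 0.1991 b -0.0245 0.0236
  0.008 n22 z 0.1862 0.1990 b -0.0194 0.0190
  0.016 n14 z 0.1874 0.1975 b -0.0176 0.0089
  0.048 n1 z 0.1814 0.1814 b 0.0009 0.0009
-0.07262544774856086 0.04844000461079742
top
  -0.072 n25 z 0.1679 0.1779 b -0.0055 0.0058
  -0.064 n29 z 0.1678 0.1794 b -0.0055 0.0065
  -0.056 n33 z 0.1687 0.1835 b -0.0088 0.0064
  -0.048 n46 z 0.1700 0.1836 b -0.0095 0.0098
  -0.040 n44 z 0.1710 0.1832 b -0.0096 0.0098
  -0.032 n45 z 0.1699 0.1827 b -0.0095 0.0099
  -0.024 n157 z 0.1536 0.1964 b -0.0240 0.0239
  -0.016 n61 z 0.1574 0.1972 b -0.0298 0.0299
-0.07066598982652632 -0.0064108026072421664
```

```bash
python3 st.py .4942 -.2268 96.1
```

```text
t 5.175 q [-0.7365  0.4417  0.3975  1.9071 -0.2254  0.8358  0.0055] pos [0.5279 0.201  0.1474] rot [ 3.1413 -0.0004  1.7975] F [-0.5514 -0.0739 -3.6598] 0.04831710328851534 62.62733817100525 
 tx,ty to go -0.4093009777810834 -0.1290000308516839 turn 0.12019937639387868
```

```bash
python3 -m crank '[{"tx":-0.015,"ty":-0.005,"tz":0,"turn":0.01,"jaw":0.04},{"tx":-0.04,"ty":-0.013,"tz":0,"turn":0.02,"jaw":0.04},{"tx":-0.075,"ty":-0.024,"tz":0,"turn":0.03,"jaw":0.04},{"tx":-0.115,"ty":-0.036,"tz":0,"turn":0.04,"jaw":0.04},{"tx":-0.155,"ty":-0.049,"tz":0,"turn":0.05,"jaw":0.04},{"tx":-0.195,"ty":-0.061,"tz":0,"turn":0.06,"jaw":0.04},{"tx":-0.235,"ty":-0.074,"tz":0,"turn":0.07,"jaw":0.04},{"tx":-0.275,"ty":-0.087,"tz":0,"turn":0.08,"jaw":0.04},{"tx":-0.315,"ty":-0.099,"tz":0,"turn":0.09,"jaw":0.04},{"tx":-0.35,"ty":-0.11,"tz":0,"turn":0.1,"jaw":0.04},{"tx":-0.38,"ty":-0.12,"tz":0,"turn":0.11,"jaw":0.04},{"tx":-0.4,"ty":-0.126,"tz":0,"turn":0.12,"jaw":0.04},{"tx":-0.4093,"ty":-0.129,"tz":0.01,"turn":0.12,"jaw":0.04},{"tx":-0.4093,"ty":-0.129,"tz":0.03,"turn":0.12,"jaw":0.04},{"tx":-0.4093,"ty":-0.129,"tz":0.045,"turn":0.12,"jaw":0.04},{"tx":-0.4093,"ty":-0.129,"tz":0.05,"turn":0.12,"jaw":0.04},{"tx":-0.4093,"ty":-0.129,"tz":0.05,"turn":0.12,"jaw":0.04},{"tx":-0.4093,"ty":-0.129,"tz":0.05,"turn":0.12,"jaw":0.04}]'
python3 - <<'E'
import numpy as np,cv2
from station import snapshot
from h import *
np.set_printoptions(precision=4,suppress=True)
ims=[]
for n in("scene","top"):
    p,d=snapshot(n); W=cloud(n,d); P=disp(W.reshape(-1,3))
    ims.append(cv2.resize(p[170:290,155:315,::-1] if n=="scene" else p[200:320,325:485,::-1],(400,300),interpolation=cv2.INTER_CUBIC))
    for lo,hi in((-.12,-.1),(-.105,-.09),(-.09,-.062),(-.06,-.05),(.014,.03),(.036,.05)):
        j=(P[:,1]>lo)&(P[:,1]<hi)&(P[:,2]>.095)&(P[:,2]<.15)&(abs(P[:,0])<.026)
        if j.any(): Q=P[j]; print(n,lo,hi,j.sum(),"x",Q[:,0].min(),Q[:,0].max(),"y",Q[:,1].min(),Q[:,1].max(),"zmax",Q[:,2].max())
cv2.imwrite("pics/h1.png",np.hstack(ims))
E
python3 st.py .4942 -.2268 96.1
```

```text
time: 7.42
tcp_pos: [0.4949, -0.2269, 0.0978]
tcp_rot: [3.141, 0.0, 1.678]
wrist_force: [-0.1, 0.4, -2.9]
opening: 0.0487
grasp_force: 62.6
scene -0.12 -0.1 31 x -0.00410399496218702 0.007124721182631013 y -0.10878180741464988 -0.10019276396420936 zmax 0.12676031466567353
scene -0.105 -0.09 45 x -0.00410399496218702 0.007124721182631013 y -0.10432114165563271 -0.09015086262038648 zmax 0.12740675132071172
scene -0.09 -0.062 144 x -0.007975203691226826 0.011264710170322306 y -0.08983106648793511 -0.062094969487764655 zmax 0.13161380124576771
scene -0.06 -0.05 248 x -0.02293969486059357 0.025954640964988514 y -0.059940170484352885 -0.05005912870576368 zmax 0.14644335602303066
scene 0.014 0.03 6 x -0.0021621329239603034 0.004406567557014292 y 0.0257110008944516 0.029934074259532307 zmax 0.12630363401022213
scene 0.036 0.05 18 x -0.0039041435128630586 0.007089807293669831 y 0.03654981582772195 0.04538440614772068 zmax 0.12542712824511504
top 0.014 0.03 56 x -0.005927370970498406 0.007942117170874608 y 0.014149698731142475 0.029602484640597053 zmax 0.13136618214981322
top 0.036 0.05 36 x -0.0047304896590608415 0.005528893409405726 y 0.03645285715433919 0.04781382680565541 zmax 0.13045228148576982
t 7.525 q [-0.0155  0.5026  0.4859  1.9891 -0.345   0.7288  0.7862] pos [ 0.4949 -0.2269  0.0979] rot [3.1404 0.0004 1.6775] F [ 0.074  -0.1355 -3.6225] 0.04846155714088839 62.61335849761963 
 tx,ty to go 0.00021430901554745182 -0.0006748710325269608 turn 0.00019510649509779654
```

View pics/h1.png

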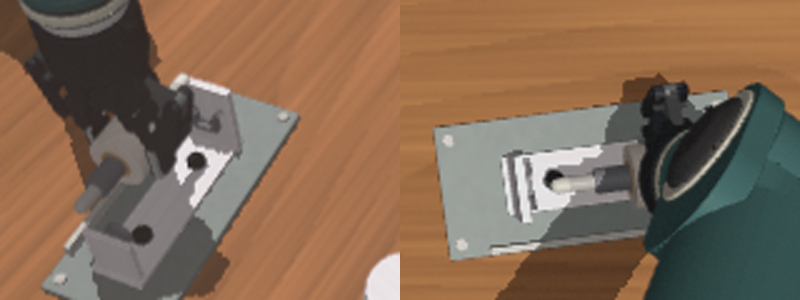

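Measured along the dispenser, the roll sits about 1.5 mm too far in +x, with yaw and height right. I'll correct that and lower to an axis height of about 77 mm, clear of both cheeks.

```bash
python3 -m crank '[{"tx":0,"ty":-0.0015,"tz":0.01,"turn":0,"jaw":0.04},{"tx":0,"ty":-0.0015,"tz":0.025,"turn":0,"jaw":0.04},{"tx":0,"ty":-0.0015,"tz":0.037,"turn":0,"jaw":0.04},{"tx":0,"ty":-0.0015,"tz":0.0435,"turn":0,"jaw":0.04},{"tx":0,"ty":-0.0015,"tz":0.0435,"turn":0,"jaw":0.04},{"tx":0,"ty":-0.0015,"tz":0.0435,"turn":0,"jaw":0.04}]'
python3 -m crank '[{"tx":0.005,"ty":0,"tz":0,"turn":0,"jaw":0.04},{"tx":0.01,"ty":0,"tz":0,"turn":0,"jaw":0.04},{"tx":0.014,"ty":0,"tz":0,"turn":0,"jaw":0.04},{"tx":0.014,"ty":0,"tz":0,"turn":0,"jaw":0.04}]'
python3 -m crank '[{"tx":0.004,"ty":0,"tz":0,"turn":0,"jaw":0.04},{"tx":0.008,"ty":0,"tz":0,"turn":0,"jaw":0.04},{"tx":0.008,"ty":0,"tz":0,"turn":0,"jaw":0.04},{"tx":0.008,"ty":0,"tz":0,"turn":0,"jaw":0.04}]'
python3 st.py .4942 -.2268 96.1
```

```text
time: 8.28
tcp_pos: [0.4932, -0.2273, 0.054]
tcp_rot: [3.141, 0.0, 1.677]
wrist_force: [-1.1, 0.2, -3.1]
opening: 0.0483
grasp_force: 62.6
time: 8.78
tcp_pos: [0.4916, -0.2125, 0.0539]
tcp_rot: [3.141, -0.0, 1.678]
wrist_force: [-0.8, -0.3, -2.5]
opening: 0.0486
grasp_force: 62.6
time: 9.28
tcp_pos: [0.4909, -0.207, 0.0541]
tcp_rot: [3.14, 0.003, 1.676]
wrist_force: [0.4, -5.9, -2.9]
opening: 0.0485
grasp_force: 62.6
t 9.275 q [-0.0178  0.5593  0.4444  2.032  -0.3941  0.6302  0.7947] pos [ 0.4909 -0.207   0.0541] rot [3.1404 0.0027 1.6761] F [ 0.3914 -5.9129 -2.9237] 0.04852376235928035 62.553452253341675 
 tx,ty to go -0.020057701604118773 0.001187695248267038 turn -0.0012095837919461339
```

```bash
python3 -m crank '[{"tx":0.003,"ty":0,"tz":0,"turn":0,"jaw":0.04},{"tx":0.006,"ty":0,"tz":0,"turn":0,"jaw":0.04},{"tx":0.008,"ty":0,"tz":0,"turn":0,"jaw":0.04},{"tx":0.008,"ty":0,"tz":0,"turn":0,"jaw":0.04},{"tx":0.008,"ty":0,"tz":0,"turn":0,"jaw":0.04}]'
python3 st.py .4942 -.2268 96.1
python3 -m crank '[{"tx":0.002,"ty":0,"tz":0,"turn":0,"jaw":0.04},{"tx":0.004,"ty":0,"tz":0,"turn":0,"jaw":0.04},{"tx":0.004,"ty":0,"tz":0,"turn":0,"jaw":0.04},{"tx":0.004,"ty":0,"tz":0,"turn":0,"jaw":0.04}]'
python3 st.py .4942 -.2268 96.1
python3 - <<'E'
import numpy as np
from station import snapshot,monitor
F=[]
for i in range(4): snapshot("scene"); F.append(monitor.sense()["wrist_force"])
print(np.mean(F,0),np.std(F,0))
E
```

```text
time: 9.9
tcp_pos: [0.4902, -0.2008, 0.0544]
tcp_rot: [3.139, 0.005, 1.675]
wrist_force: [0.2, -9.1, -3.3]
opening: 0.0486
grasp_force: 62.5
t 9.9 q [-0.032   0.5546  0.4463  2.0406 -0.3927  0.6242  0.7818] pos [ 0.4902 -0.2008  0.0544] rot [3.1395 0.0052 1.6749] F [ 0.1568 -9.0832 -3.2513] 0.04860645982910924 62.52210259437561 
 tx,ty to go -0.026295969227511446 0.0012316913614807484 turn -0.002323120622248709
time: 10.4
tcp_pos: [0.4899, -0.1977, 0.0545]
tcp_rot: [3.139, 0.006, 1.674]
wrist_force: [0.4, -11.3, -3.2]
opening: 0.0489
grasp_force: 62.5
t 10.4 q [-0.0391  0.5523  0.4472  2.0448 -0.3921  0.6212  0.7753] pos [ 0.4899 -0.1977  0.0545] rot [3.139  0.0064 1.6744] F [  0.406  -11.3158  -3.1914] 0.04894481359049771 62.50788331031799 
 tx,ty to go -0.029401740861524132 0.0012302570672630391 turn -0.0028710547656487506
[  0.71085264 -11.76839312  -3.65868294] [0.28272514 0.22607932 0.40333422]
```

```bash
python3 -m crank '[{"tx":0.002,"ty":0,"tz":0,"turn":0,"jaw":0.04},{"tx":0.004,"ty":0,"tz":0,"turn":0,"jaw":0.04},{"tx":0.0048,"ty":0,"tz":0,"turn":0,"jaw":0.04},{"tx":0.0048,"ty":0,"tz":0,"turn":0,"jaw":0.04},{"tx":0.0048,"ty":0,"tz":0,"turn":0,"jaw":0.04}]'
python3 - <<'E'
import numpy as np,cv2
from station import snapshot,monitor
from h import *
F=[];np.set_printoptions(precision=4,suppress=True)
for n in("scene","top","scene","top"):
    p,d=snapshot(n); F.append(monitor.sense()["wrist_force"]); P=disp(cloud(n,d).reshape(-1,3))
    for lo,hi,zl in((-.1,-.055,.0675),(.03,.055,.0695),(.055,.07,.0695)):
        j=(P[:,1]>lo)&(P[:,1]<hi)&(P[:,2]>zl)&(P[:,2]<.0885)&(abs(P[:,0])<.012)
        if j.any(): Q=P[j]; print(n,lo,hi,j.sum(),"x",Q[:,0].min(),Q[:,0].max(),"y",Q[:,1].min(),Q[:,1].max(),"z",Q[:,2].min(),Q[:,2].max())
    if n=="scene": im=cv2.resize(p[180:270,170:290,::-1],(800,600),interpolation=cv2.INTER_CUBIC)
print(np.mean(F,0)); cv2.imwrite("pics/k1.png",im)
E
python3 st.py .4942 -.2268 96.1
```

```text
time: 11.22
tcp_pos: [0.4895, -0.1939, 0.0546]
tcp_rot: [3.139, 0.008, 1.674]
wrist_force: [1.0, -13.1, -3.0]
opening: 0.0485
grasp_force: 62.5
scene -0.1 -0.055 57 x -0.005819196236524714 0.004553890914341683 y -0.07487510222490541 -0.05545415259427715 z 0.07222297120601048 0.08525383522519919
scene 0.055 0.07 26 x -0.01135004256552455 0.0087858313079171 y 0.06165926473483002 0.0649135833571828 z 0.07754820659833202 0.08815225473181629
top 0.03 0.055 110 x -0.011324042596966375 0.0079546368924578 y 0.030134693846491013 0.05487392935842014 z 0.07257345668304611 0.0880217068758747
top 0.055 0.07 33 x -0.007337789489531797 0.009334771021080358 y 0.05500043768401582 0.0695761161101723 z 0.07640424847748169 0.08824377927791932
scene -0.1 -0.055 58 x -0.007056324139810783 0.00499231251879237 y -0.07494701676593161 -0.05547631776510575 z 0.0729695361670815 0.08570724981846055
scene 0.055 0.07 25 x -0.011912243858736602 0.010148251796045022 y 0.06133499131806122 0.06627962554244204 z 0.0759638569853634 0.08847825768549356
top 0.03 0.055 112 x -0.011455773539896864 0.008149605008335545 y 0.03005412819390761 0.054718016709358566 z 0.06987079009566645 0.08792572448240062
top 0.055 0.07 33 x -0.01135057523799978 0.011337285017100705 y 0.05506748290244135 0.06936339899477405 z 0.07668549620616044 0.0883967675033001
[  0.145  -13.6297  -3.4611]
t 11.425 q [-0.0478  0.5496  0.4484  2.0498 -0.3913  0.6177  0.7675] pos [ 0.4896 -0.1939  0.0547] rot [3.1384 0.0078 1.6738] F [ -0.0121 -13.3229  -3.3786] 0.048205789063230524 62.49038815498352 
 tx,ty to go -0.03317718273912555 0.00122776927374806 turn -0.0034654083543590453
```

View pics/k1.png

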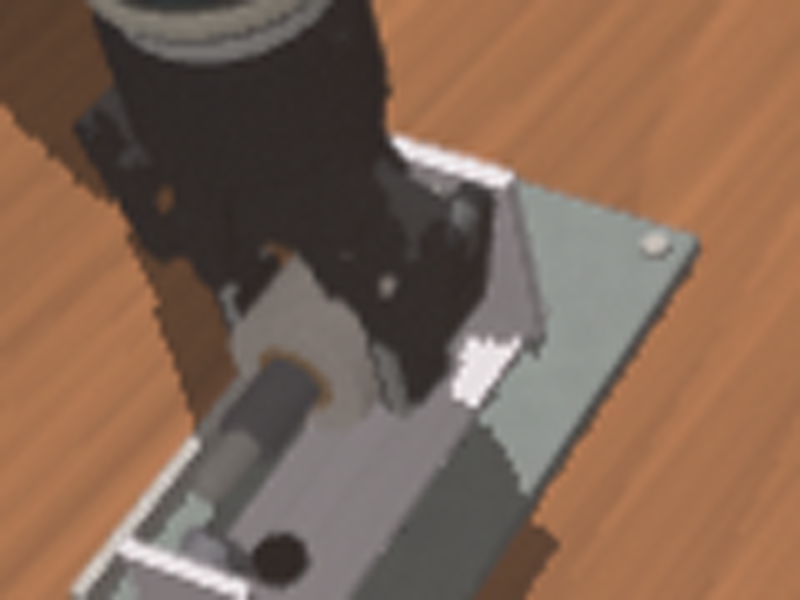

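The stub tip (215,470) is just inside the low cheek, about 2.5 mm clear of the mouth, and the spring is in about 17.6 mm at 13.6 N. I'll lower it in stages.

```bash
python3 -m crank '[{"tx":0,"ty":0,"tz":0.003,"turn":0,"jaw":0.04},{"tx":0,"ty":0,"tz":0.006,"turn":0,"jaw":0.04},{"tx":0,"ty":0,"tz":0.009,"turn":0,"jaw":0.04},{"tx":0,"ty":0,"tz":0.009,"turn":0,"jaw":0.04}]'
python3 -m crank '[{"tx":0,"ty":0,"tz":0.002,"turn":0,"jaw":0.04},{"tx":0,"ty":0,"tz":0.004,"turn":0,"jaw":0.04},{"tx":0,"ty":0,"tz":0.006,"turn":0,"jaw":0.04},{"tx":0,"ty":0,"tz":0.006,"turn":0,"jaw":0.04}]'
python3 st.py .4942 -.2268 96.1
```

```text
time: 11.92
tcp_pos: [0.4908, -0.1941, 0.0464]
tcp_rot: [3.136, 0.008, 1.673]
wrist_force: [1.3, -12.8, 0.5]
opening: 0.0484
grasp_force: 62.9
time: 12.42
tcp_pos: [0.491, -0.1941, 0.0405]
tcp_rot: [3.136, 0.008, 1.673]
wrist_force: [1.5, -12.7, 1.4]
opening: 0.0486
grasp_force: 62.9
t 12.425 q [-0.0329  0.5747  0.4302  2.051  -0.4109  0.5889  0.7826] pos [ 0.491  -0.1941  0.0405] rot [3.1356 0.0083 1.6731] F [  1.4691 -12.6705   1.396 ] 0.04861131863365492 62.94696092605591 
 tx,ty to go -0.03282088063762363 -0.0001993158006957736 turn -0.004154940881910818
```

```bash
python3 -m crank '[{"tx":0,"ty":0,"tz":0.002,"turn":0,"jaw":0.04},{"tx":0,"ty":0,"tz":0.004,"turn":0,"jaw":0.04},{"tx":0,"ty":0,"tz":0.006,"turn":0,"jaw":0.04},{"tx":0,"ty":0,"tz":0.006,"turn":0,"jaw":0.04}]'
python3 -m crank '[{"tx":0,"ty":0,"tz":0.002,"turn":0,"jaw":0.04},{"tx":0,"ty":0,"tz":0.004,"turn":0,"jaw":0.04},{"tx":0,"ty":0,"tz":0.005,"turn":0,"jaw":0.04},{"tx":0,"ty":0,"tz":0.005,"turn":0,"jaw":0.04}]'
python3 - <<'E'
import numpy as np,cv2
from station import snapshot,monitor
from h import *
np.set_printoptions(precision=4,suppress=True)
im=[]
for n in("scene","top"):
    p,d=snapshot(n);P=disp(cloud(n,d).reshape(-1,3))
    for lo,hi,zl in((-.076,-.064,.045),(-.055,-.04,.045),(.03,.047,.045)):
        j=(P[:,1]>lo)&(P[:,1]<hi)&(P[:,2]>zl)&(P[:,2]<.065)&(abs(P[:,0])<.014)
        if j.any(): Q=P[j]; print(n,lo,hi,j.sum(),"x",Q[:,0].min(),Q[:,0].max(),"y",Q[:,1].min(),Q[:,1].max(),"z",Q[:,2].min(),Q[:,2].max())
    im.append(cv2.resize(p[180:270,170:290,::-1] if n=="scene" else p[220:310,350:470,::-1],(400,300),interpolation=cv2.INTER_CUBIC))
cv2.imwrite("pics/l1.png",np.hstack(im))
E
python3 st.py .4942 -.2268 96.1
```

```text
time: 12.92
tcp_pos: [0.4912, -0.1941, 0.0345]
tcp_rot: [3.135, 0.008, 1.673]
wrist_force: [1.8, -13.3, 1.3]
opening: 0.0489
grasp_force: 62.9
time: 13.42
tcp_pos: [0.4912, -0.1942, 0.0296]
tcp_rot: [3.135, 0.008, 1.673]
wrist_force: [1.7, -13.9, 1.3]
opening: 0.0485
grasp_force: 62.9
scene -0.076 -0.064 27 x -0.005778906415849573 0.00593614956301089 y -0.07426179861215103 -0.06424760852023483 z 0.04641329676521552 0.05774221066352209
scene -0.055 -0.04 68 x -0.008881744113411466 0.010561261679142191 y -0.054681490640110166 -0.04047487488823382 z 0.04512797524941003 0.06393226602601979
top 0.03 0.047 78 x -0.009758000787787435 0.009814519560205027 y 0.030209378027993377 0.04667753884357503 z 0.05228268985516486 0.06474412595013242
t 13.525 q [-0.0218  0.594   0.4164  2.0522 -0.4242  0.568   0.7935] pos [ 0.4912 -0.1942  0.0296] rot [3.1354 0.0084 1.6731] F [  0.8584 -13.4272   1.7285] 0.048824077674376166 62.94600248336792 
 tx,ty to go -0.03273095887736086 -0.00032948110970302006 turn -0.004193965504608155
```

View pics/l1.png

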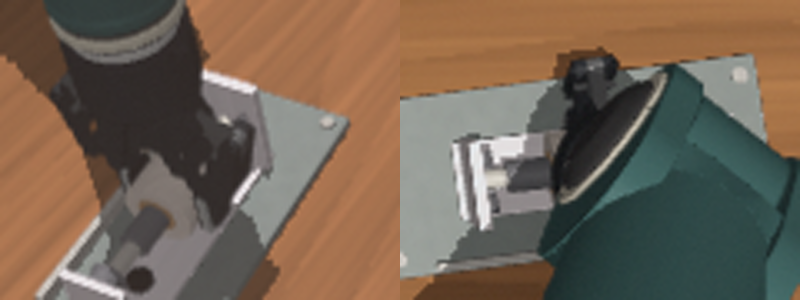

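```bash
python3 -m crank '[{"tx":-0.002,"ty":0,"tz":0,"turn":0,"jaw":0.04},{"tx":-0.004,"ty":0,"tz":0,"turn":0,"jaw":0.04},{"tx":-0.006,"ty":0,"tz":0,"turn":0,"jaw":0.04},{"tx":-0.006,"ty":0,"tz":0,"turn":0,"jaw":0.04}]'
python3 st.py .4942 -.2268 96.1
python3 -m crank '[{"tx":-0.001,"ty":0,"tz":0,"turn":0,"jaw":0.04},{"tx":-0.002,"ty":0,"tz":0,"turn":0,"jaw":0.04},{"tx":-0.003,"ty":0,"tz":0,"turn":0,"jaw":0.04},{"tx":-0.004,"ty":0,"tz":0,"turn":0,"jaw":0.04},{"tx":-0.004,"ty":0,"tz":0,"turn":0,"jaw":0.04}]'
python3 st.py .4942 -.2268 96.1
```

```text
time: 14.02
tcp_pos: [0.4916, -0.199, 0.0294]
tcp_rot: [3.136, 0.007, 1.674]
wrist_force: [2.3, -10.2, 1.1]
opening: 0.0482
grasp_force: 63.0
t 14.025 q [-0.0109  0.5972  0.4151  2.0459 -0.4245  0.5726  0.8026] pos [ 0.4916 -0.199   0.0294] rot [3.1361 0.0067 1.6736] F [  2.2803 -10.2185   1.088 ] 0.04818004107192932 62.95609474182129 
 tx,ty to go -0.027907908305669877 -0.0002834357402748417 turn -0.0036643475833884054
time: 14.65
tcp_pos: [0.4918, -0.202, 0.0291]
tcp_rot: [3.137, 0.005, 1.674]
wrist_force: [1.6, -8.5, 0.7]
opening: 0.0489
grasp_force: 63.0
t 14.65 q [-0.004   0.5995  0.4141  2.0418 -0.4246  0.5756  0.8086] pos [ 0.4918 -0.202   0.0291] rot [3.1369 0.0054 1.6743] F [ 1.5575 -8.5118  0.7093] 0.04890557896681898 62.960718870162964 
 tx,ty to go -0.024907197997141323 -0.0001966369697263077 turn -0.00296721477905737
```

```bash
python3 -m crank '[{"tx":-0.001,"ty":0,"tz":0,"turn":0,"jaw":0.04},{"tx":-0.002,"ty":0,"tz":0,"turn":0,"jaw":0.04},{"tx":-0.003,"ty":0,"tz":0,"turn":0,"jaw":0.04},{"tx":-0.003,"ty":0,"tz":0,"turn":0,"jaw":0.04}]'
python3 st.py .4942 -.2268 96.1
python3 -m crank '[{"tx":-0.001,"ty":0,"tz":0,"turn":0,"jaw":0.04},{"tx":-0.0015,"ty":0,"tz":0,"turn":0,"jaw":0.04},{"tx":-0.0015,"ty":0,"tz":0,"turn":0,"jaw":0.04}]'
python3 st.py .4942 -.2268 96.1
```

```text
time: 15.15
tcp_pos: [0.492, -0.2043, 0.0289]
tcp_rot: [3.137, 0.004, 1.675]
wrist_force: [1.6, -7.2, -0.0]
opening: 0.0485
grasp_force: 62.9
t 15.15 q [ 0.0013  0.6012  0.4134  2.0387 -0.4247  0.5779  0.8131] pos [ 0.492  -0.2043  0.0289] rot [3.1374 0.0044 1.6748] F [ 1.643  -7.2221 -0.0071] 0.04848811981622785 62.933199405670166 
 tx,ty to go -0.02262161249883179 -0.00012392904464232047 turn -0.0025029177336199915
time: 15.52
tcp_pos: [0.492, -0.2054, 0.0288]
tcp_rot: [3.138, 0.004, 1.675]
wrist_force: [1.6, -7.4, 0.6]
opening: 0.0487
grasp_force: 62.9
t 15.525 q [ 0.0038  0.6021  0.4131  2.0372 -0.4246  0.5792  0.8154] pos [ 0.492  -0.2054  0.0288] rot [3.1378 0.0039 1.6752] F [ 1.5525 -7.4002  0.5567] 0.048720097024646886 62.928653955459595 
 tx,ty to go -0.02151972692168592 -8.359659152999297e-06 turn -0.0020982959651238975
```

```bash
python3 -m crank '[{"tx":-0.001,"ty":0,"tz":0,"turn":0,"jaw":0.04},{"tx":-0.0015,"ty":0,"tz":0,"turn":0,"jaw":0.04},{"tx":-0.0015,"ty":0,"tz":0,"turn":0,"jaw":0.04}]'
python3 -m crank '[{"tx":-0.001,"ty":0,"tz":0,"turn":0,"jaw":0.04},{"tx":-0.001,"ty":0,"tz":0,"turn":0,"jaw":0.04}]'
python3 -m crank '[{"tx":-0.001,"ty":0,"tz":0,"turn":0,"jaw":0.04},{"tx":-0.001,"ty":0,"tz":0,"turn":0,"jaw":0.04}]'
python3 st.py .4942 -.2268 96.1
```

```text
time: 15.9
tcp_pos: [0.4919, -0.2059, 0.0286]
tcp_rot: [3.139, 0.003, 1.676]
wrist_force: [2.7, -5.9, 0.1]
opening: 0.0488
grasp_force: 62.9
time: 16.15
tcp_pos: [0.4917, -0.2059, 0.0283]
tcp_rot: [3.139, 0.001, 1.677]
wrist_force: [3.2, -4.6, 1.1]
opening: 0.0483
grasp_force: 62.8
time: 16.4
tcp_pos: [0.4916, -0.206, 0.0281]
tcp_rot: [3.14, 0.0, 1.678]
wrist_force: [3.3, -1.6, 2.2]
opening: 0.0485
grasp_force: 62.9
t 16.4 q [ 0.0091  0.6044  0.4102  2.0345 -0.4251  0.5833  0.8211] pos [ 0.4916 -0.206   0.0281] rot [3.1402 0.     1.6781] F [ 3.3364 -1.5847  2.1649] 0.04849755976281636 62.919806241989136 
 tx,ty to go -0.020970937541137498 0.0003635306062445955 turn 0.0008831340668904453
```

The force dropped and the motion stopped, so the stub has bottomed in the cup. Releasing the roll.

```bash
python3 -m crank '[{"tx":0,"ty":0,"tz":0,"turn":0,"jaw":0.05},{"tx":0,"ty":0,"tz":0,"turn":0,"jaw":0.054},{"tx":0,"ty":0,"tz":0,"turn":0,"jaw":0.058},{"tx":0,"ty":0,"tz":0,"turn":0,"jaw":0.062},{"tx":0,"ty":0,"tz":0,"turn":0,"jaw":0.066},{"tx":0,"ty":0,"tz":0,"turn":0,"jaw":0.066},{"tx":0,"ty":0,"tz":0,"turn":0,"jaw":0.066}]'
python3 st.py .4942 -.2268 96.1
```

```text
time: 17.27
tcp_pos: [0.4907, -0.2064, 0.0278]
tcp_rot: [-3.142, -0.0, 1.677]
wrist_force: [0.8, -0.4, -0.1]
opening: 0.0657
grasp_force: 0.0
t 17.275 q [ 0.0095  0.6047  0.4109  2.0353 -0.4248  0.5837  0.8209] pos [ 0.4907 -0.2064  0.0278] rot [-3.1415 -0.0001  1.6771] F [ 0.8166 -0.3672 -0.1466] 0.06569517956276982 0.0 
 tx,ty to go -0.020690379544167713 0.0013444309525340419 turn -0.00014758339089659955
```

```bash
python3 -m crank '[{"tx":0,"ty":0.001,"tz":-0.008,"turn":0,"jaw":0.066},{"tx":0,"ty":0.001,"tz":-0.025,"turn":0,"jaw":0.066},{"tx":0,"ty":0.001,"tz":-0.05,"turn":0,"jaw":0.066},{"tx":0,"ty":0.001,"tz":-0.09,"turn":0,"jaw":0.066},{"tx":0,"ty":0.001,"tz":-0.13,"turn":0,"jaw":0.066},{"tx":0.05,"ty":0.001,"tz":-0.17,"turn":0,"jaw":0.066},{"tx":0.1,"ty":0.001,"tz":-0.2,"turn":0,"jaw":0.066},{"tx":0.15,"ty":0.001,"tz":-0.2,"turn":0,"jaw":0.066},{"tx":0.2,"ty":0.001,"tz":-0.2,"turn":0,"jaw":0.066},{"tx":0.25,"ty":0.001,"tz":-0.2,"turn":0,"jaw":0.066},{"tx":0.25,"ty":0.001,"tz":-0.2,"turn":0,"jaw":0.066},{"tx":0.25,"ty":0.001,"tz":-0.2,"turn":0,"jaw":0.066}]'
python3 - <<'E'
import numpy as np,cv2
from station import snapshot,monitor
from h import *
np.set_printoptions(precision=4,suppress=True)
im=[]
for n in("scene","top"):
    p,d=snapshot(n);P=disp(cloud(n,d).reshape(-1,3))
    for k in np.arange(-.09,.07,.008):
        j=(P[:,1]>k)&(P[:,1]<k+.008)&(P[:,2]>.045)&(P[:,2]<.085)&(abs(P[:,0])<.026)
        if j.any(): Q=P[j]; print(n,"%.3f %d"%(k,j.sum()),"x",Q[:,0].min(),Q[:,0].max(),"ztop",np.percentile(Q[:,2],97))
    im.append(cv2.resize(p[180:300,160:320,::-1] if n=="scene" else p[210:330,325:485,::-1],(400,300),interpolation=cv2.INTER_CUBIC))
    im.append(cv2.resize(p[:,:,::-1],(400,250)))
cv2.imwrite("pics/m1.png",np.vstack([np.hstack([im[0],im[2]]),np.hstack([im[1],im[3]])]))
print(monitor.sense()["time"])
E
```

```text
time: 18.77
tcp_pos: [0.4653, 0.0417, 0.2286]
tcp_rot: [3.14, -0.0, 1.677]
wrist_force: [-0.2, -0.6, 0.7]
opening: 0.0658
grasp_force: 0.0
scene -0.090 31 x -0.009194971317763328 0.018287279833548144 ztop 0.06370956385776623
scene -0.082 29 x -0.00897005133090301 0.012109283195889104 ztop 0.06453840931631007
scene -0.074 21 x -0.005145551969624364 0.005719388980137241 ztop 0.057564263683529474
scene -0.066 40 x -0.010219506790076768 0.009617977004999804 ztop 0.06135934177684126
scene -0.058 35 x -0.007825421021981463 0.01050148702135252 ztop 0.061770020163607595
scene -0.050 29 x -0.006062621979969482 0.009587126005160304 ztop 0.061966160007116335
scene -0.042 144 x -0.02454202920951559 0.024737719745501634 ztop 0.07467769893632738
scene -0.034 81 x -0.02077489822017625 0.024641142230351198 ztop 0.07561816164243439
scene -0.026 73 x -0.020339974493919572 0.024321056361842137 ztop 0.07684554252731678
scene -0.018 73 x -0.01972860445957407 0.02507632925648635 ztop 0.07728715864895509
scene -0.010 70 x -0.01936290946565155 0.02535584232817466 ztop 0.07561320928974538
scene -0.002 75 x -
[... 1631 characters left out ...]
74591046 ztop 0.07660684245652626
top -0.002 95 x -0.02530005646897696 0.0232204353154156 ztop 0.0771841579614514
top 0.006 78 x -0.024686626835460832 0.02337355312972154 ztop 0.07486865644310496
top 0.014 37 x -0.010511164207538143 0.008086916614943426 ztop 0.06197371685122909
top 0.022 39 x -0.009970456440208617 0.008760851150987523 ztop 0.062050122598613776
top 0.030 35 x -0.010746556839860187 0.00783511695548629 ztop 0.06333513267085257
top 0.038 22 x -0.006169198301220035 0.004801319279749167 ztop 0.05788525191582396
top 0.046 20 x -0.006656194314209237 0.003969204086237355 ztop 0.05898179666947815
top 0.054 50 x -0.019620272451136213 0.017561425524843462 ztop 0.06709466314824263
18.875
```

View pics/m1.png

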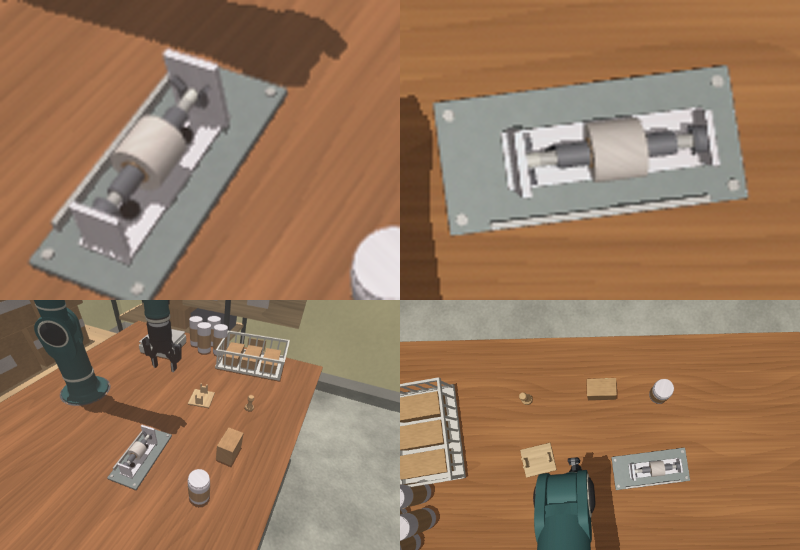

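The pictures show the spindle level, with both core tops at about 61 to 62 mm. The stub is in the cup (crop at 690,140) and the nose is in the pocket (540,157). The tin, carton and stamp have not moved. Handing in.

```bash
python3 -c "
from station import robot
print(robot.sign_off())"
```

```text
the job is handed in; nothing more can be done
None
```

The label roll is in the dispenser and handed in: stub home in the cup, spring end in its pocket, roll level. The highest push I read was about 14 N, and it took about 19 s.

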